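Slide the rice tin home under the riser shelf

ROBOT

A 6-joint arm with a two-finger parallel gripper is mounted at the origin on the work surface. World frame = base frame: x ahead of the robot, y to its left, z up, the work surface at z = 0. Lengths are in m, angles in degrees, forces in N, time in s.
With the tool pointing down it reaches from about 0.25 to 0.725 m from the base axis. Payload 9.7 kg.
Tool frame: the origin (TCP) lies midway between the tips of the shut fingers; the grasp point (between the pads) lies 19 mm behind it; z points along the fingers, y is the line along which they close (so a half turn about z gives the same grasp; the last joint's range is limited). The gripper opens to 85 mm and grips with 20 to 120 N. Pads are 22 mm wide; open, the fingers measure 114 mm over their backs; the gripper's body (76 mm by 85 mm) begins 54 mm behind the grasp point. The pads swing forward as they close: fully open they stand 13 mm farther back than shut.
Start: joints at [-73.969, 4.979, 10.078, 95.1, 0, 90], TCP at [0.152, -0.529, 0.204] pointing down, gripper open.
Joint ranges: [-179.16, 179.16], [-48.56, 103.87], [-65.8, 70.77], [-126.05, 130.52], [-82.76, 87.17], [-180, 180]. Speed limits (degrees/s): [127.2, 127.2, 147.25, 180, 180, 180].

INTERFACE

Orientations are given as [roll, pitch, yaw] about the fixed x, y, z axes, in that order (R = Rz(yaw) Ry(pitch) Rx(roll)).
In Python, from workcell import readout, imaging, bot, spotter gives the robot as it stands.
- The arm moves only by the shell command python3 -m jog 'ROWS' [FORCE]. ROWS is JSON, a list of rows, each an object with "rotation": the turn, a rotation vector about the world's x, y, z in degrees, a list of three; "translation": the shift along the world's x, y, z in mm, a list of three; "grip": the finger opening in mm, from 0 to 85.4. In form: [{"rotation": [wx, wy, wz], "translation": [dx, dy, dz], "grip": grip}, ...]. A call has 1 to 20 rows; each row is the pose to reach, as a shift and turn from the pose commanded when the call began; what a row does not reach only later rows make up. A row lasts 1/10 s, in which the tool goes at most 50 mm and 8.59 degrees, less where a joint would pass 70% of its speed; a pose out of reach is approached as far as the arm can. A call with a gripper value outside its range is refused whole. The fingers move at their own pace and stop on an object; FORCE is the grip in N (left out, the last holds). Time passes only in rows, so rows that repeat a pose let the fingers close. It gives the time, the measured TCP pose, the force, the opening and the grip force at its end, in the units of the state.
- readout.get_obs(): the state, without advancing time (a new reading comes with each control period).
- imaging.camera(name): name is "side" or "top"; returns (picture, depth): 400x640x3 uint8, red, green, blue; 400x640 float32, m along the optical axis (not along the pixel's ray), 0 where there is no reading.
- imaging.camera_info(name): a dict with "vertical_fov" (degrees; the focal length in pixels is half the picture's height over the tangent of half this angle, whatever the lens; pixels are square), "cx", "cy" (the principal point, pixels), "k1" (the pictures are not rectified: a ray, as slopes to the right and down, at radius r is drawn at 1 + k1 r^2 times it, then the intrinsics apply), "extrinsics" (4x4, takes a point from camera to world coordinates). Camera axes: x right, y down, z forward; pixel columns grow to the right and rows downward; lengths in m; the calibration is good to about 2 mm. A picture is of the moment at which its call begins. camera_info takes no time and is no camera call.
- bot.job_done(): hands the job in; it is judged then, once.
Trained networks look in the newest picture that a camera, given by its name, has taken for a name from the list of things; names that differ only in an ending like _2 or _b are one class to them, and where a whole thing is asked for, a point or a joint stands for the part that bears it (a point fixed in the world has none). Each returns a list of dicts, best first, with "confidence" (0 to 1); they miss things now and then, are a little off and sometimes report something else, mostly with a low value. They report only what shows in the picture. A call takes as long as a camera call. They do not tell look-alikes from the thing itself.
- spotter.spot_in(camera, target): "box" ([centre column, centre row, width, height] in pixels, round what is visible of it).
- spotter.mark_of(camera, target): "uv" ([column, row] in pixels: a listed point, or the origin of a listed thing).
The state is a dict: "time": time; "q": joint angles; "qd": joint speeds; "joint_efforts": joint torques, N m; "ee_pos": TCP position; "tcp_rot": TCP orientation; "wrist_force": force on the tool from outside, world axes, zero at the start; "torque": the same for the moment, N m; "opening": finger opening in m; "grasp_force": force on a finger pad.
Only numpy, scipy, OpenCV 4.12 (cv2) and the standard library are available. Lean on these libraries where they do the work, as an engineer would, in place of code of your own. Each camera call takes 0.05 s, during which the arm holds its last target. There are 200 camera calls.

TASK

Lay the wooden spatula that lies in the way up on top of the slatted riser shelf, then push the red tin along the counter into the empty bay under the shelf so that it stands centred on the round blue-and-white mark. Keep the tin upright and on the counter all the way, and leave the mortar, the rice pot and the colander where they are.

Things in the scene. Friction and masses are not known exactly. Their poses are not given: they have to be found in the camera images.
- tin: closed red round tin canister, diameter 110, height 100, about 0.55 kg, too wide for the gripper; origin at the centre of its underside, z up
- mark: round mark flush in the counter (look only, nothing to bump into), diameter 120, blue with a white ring, in the left or right bay of the riser; origin at its centre, 40 inside the riser's front edge. Its x axis points straight into the bay away from the robot, its y axis along the riser
- riser: fixed wooden riser shelf, 140 deep (x), 456 wide (y), top at 142; top of slats along x, 22 wide with 17 gaps, underside at 130 (cross rails: 120). Three upright panels 16 thick at y = -220, 0, +220 make two bays 204 wide, open in front and behind. Origin on the counter at its centre; x points away from the robot, front edge at x = -70
- riser_top (a point): centre of the riser's top surface, 142 above the counter
- spatula: dark wooden spatula lying flat on the counter in front of the marked bay, 190 long, 12 thick; x axis along its length: handle 18 wide from x = -95 to +23, blade 46 wide from x = +23 to +95; origin at mid-length on its underside, z up
- spatula_grip (a point): point on the spatula's handle near its balance point, 20 from the origin towards the handle end, at half thickness
- mortar: reddish-brown ceramic mortar with its pestle in it, diameter 96, 66 high, pestle up to 111; stands in the other bay of the riser; origin at the centre of its underside
- pot: dented aluminium rice pot, diameter 180, 105 high, two small side handles to 230 across; origin at the centre of its underside
- colander: stainless steel colander, diameter 194, 95 high, two side handles to 236 across; origin at the centre of its underside
Not all that is in view belongs to the job. Leave any purple look-alike of the tin alone. Of the things that look like the spatula, take the one that is farthest from the robot's base at the start.

How it is judged (in metres and radians):
On the way, in this order (a step that is already met when the one before it is completed fails the run):
1. the spatula lies on top of the riser shelf, let go (height (world z) of spatula above 0.135 m and x of spatula in the frame of riser between -0.075 and 0.075 m and angle between spatula's own x axis and vertical between 1.47 and 1.67 rad and contact force between spatula and riser above 0.1 N and contact force between spatula and the fingers below 0.05 N), for 0.2 s.
2. the tin stands on the mark in the bay (horizontal distance between tin and mark below 0.02 m), for 0.2 s.
At the end, for the whole second after the job is handed in: The red tin stands upright and still on the counter with its centre within 20 mm of the mark's centre; the spatula lies flat (within about 0.1 rad) and still on top of the riser shelf; mortar, pot and colander have moved no more than 25 mm (horizontal distance between tin and mark below 0.02 m and angle between tin's own z axis and vertical below 0.05 rad and height (world z) of tin below 0.006 m and linear speed of each of tin, spatula below 0.02 m/s and height (world z) of spatula above 0.135 m and x of spatula in the frame of riser between -0.075 and 0.075 m and y of spatula in the frame of riser between -0.24 and 0.24 m and angle between spatula's own x axis and vertical between 1.47 and 1.67 rad); the robot touches nothing.
It fails at once if the tin is lifted more than 20 mm off the counter or tipped more than 0.35 rad (height (world z) of tin above 0.02 m or angle between tin's own z axis and vertical above 0.35 rad).
It fails at once if the mortar, pot or colander is moved more than 25 mm (distance of any of mortar, pot, colander from where it was at the start of the episode above 0.025 m).
It also fails if it takes over 67 s, if anything falls off the work surface, if the arm or the gripper's body presses on something with over 40 N, if the wrist force passes 120 N, or if a joint passes its speed limit or range.

## Working session

There is one attempt and no reset: what is moved stays moved. The work goes in short steps, Python scripts to look and compute and a shell command to move; the robot and the scene stay as the last step left them, time stands still between calls to the robot, and variables do not carry over. Pictures are saved under pics/ and viewed, at most 10 in all, crops included, and the job is handed in when it is done.

```bash
mkdir -p pics; cat > h.py <<'E'
import numpy as np, cv2
from workcell import readout, imaging, bot, spotter
def K(n):
    i=imaging.camera_info(n); f=200/np.tan(np.radians(i["vertical_fov"]/2))
    return i,f
def ray(n,u,v):
    i,f=K(n); d=np.array([(u-i["cx"])/f,(v-i["cy"])/f]); s=d.copy()
    for _ in range(30): s=d/(1+i["k1"]*(s@s))
    T=np.array(i["extrinsics"]); return T[:3,3],T[:3,:3]@np.array([*s,1.])
def at_z(n,u,v,z):
    o,d=ray(n,u,v); return o+d*(z-o[2])/d[2]
def cloud(n,depth):
    i,f=K(n); vv,uu=np.mgrid[0:400,0:640]; d=np.stack([(uu-i["cx"])/f,(vv-i["cy"])/f],-1); s=d.copy()
    for _ in range(30): s=d/(1+i["k1"]*(s**2).sum(-1,keepdims=True))
    T=np.array(i["extrinsics"]); P=np.concatenate([s,np.ones((400,640,1))],-1)*depth[...,None]
    return P@T[:3,:3].T+T[:3,3]
def save(n,img): cv2.imwrite("pics/"+n,img[...,::-1])
E
python3 - <<'E'
from h import *
for n in("top","side"):
    p,d=imaging.camera(n); save(n+"0.png",p); np.save(n+"d.npy",d); np.save(n+"p.npy",p)
    for t in("tin","mark","riser","spatula","spatula_grip","mortar","pot","colander"):
        print(n,t,[(np.round(x["uv"]).tolist(),round(x["confidence"],2),np.round(at_z(n,*x["uv"],0.006 if "spat" in t else 0),3)[:2].tolist()) for x in spotter.mark_of(n,t)][:4])
print(readout.get_obs()["time"], imaging.camera_info("top"))
E
```

```text
top tin [([300.0, 200.0], 0.86, [0.487, 0.065]), ([250.0, 179.0], 0.83, [0.554, 0.236]), ([271.0, 252.0], 0.64, [0.311, 0.159])]
top mark [([368.0, 152.0], 0.63, [0.652, -0.16])]
top riser [([336.0, 142.0], 0.74, [0.686, -0.052]), ([339.0, 130.0], 0.68, [0.725, -0.062])]
top spatula [([370.0, 182.0], 0.95, [0.551, -0.168]), ([403.0, 266.0], 0.89, [0.273, -0.282])]
top spatula_grip [([410.0, 272.0], 0.96, [0.253, -0.306]), ([372.0, 187.0], 0.67, [0.536, -0.176])]
top mortar [([306.0, 150.0], 0.6, [0.655, 0.048])]
top pot [([188.0, 144.0], 0.74, [0.668, 0.45])]
top colander [([446.0, 171.0], 0.63, [0.596, -0.425])]
side tin [([314.0, 228.0], 0.97, [0.483, 0.053]), ([360.0, 249.0], 0.76, [0.314, 0.137]), ([286.0, 277.0], 0.75, [0.566, 0.264])]
side mark [([275.0, 180.0], 0.59, [0.655, -0.168])]
side riser [([263.0, 199.0], 0.81, [0.689, -0.067])]
side spatula [([300.0, 184.0], 0.72, [0.551, -0.153]), ([368.0, 165.0], 0.7, [0.277, -0.274]), ([262.0, 200.0], 0.47, [0.692, -0.059])]
side spatula_grip [([371.0, 160.0], 0.8, [0.263, -0.303]), ([303.0, 179.0], 0.78, [0.543, -0.178])]
side mortar [([266.0, 223.0], 0.8, [0.664, 0.043])]
side pot [([251.0, 330.0], 0.67, [0.658, 0.458])]
side colander [([294.0, 139.0], 0.94, [0.598, -0.417]), ([276.0, 179.0], 0.24, [0.653, -0.176])]
0.9 {'vertical_fov': 53.61759316372141, 'cx': 319.5938598322726, 'cy': 194.96733913756387, 'k1': -0.05843694815574547, 'extrinsics': array([[ 2.19225760e-02, -9.98641830e-01,  4.72641144e-02,
         4.41645683e-01],
       [-9.99759398e-01, -2.19330344e-02,  2.97386190e-04,
        -7.22784738e-05],
       [ 7.39663159e-04, -4.72592620e-02, -9.98882383e-01,
         1.32541362e+00],
       [ 0.00000000e+00,  0.00000000e+00,  0.00000000e+00,
         1.00000000e+00]])}
```

View pics/top0.png

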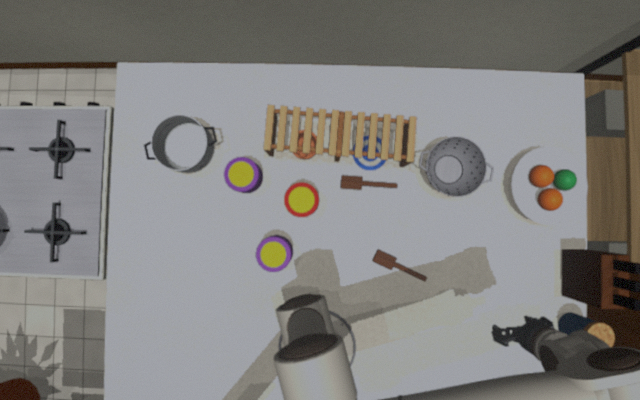

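View pics/side0.png

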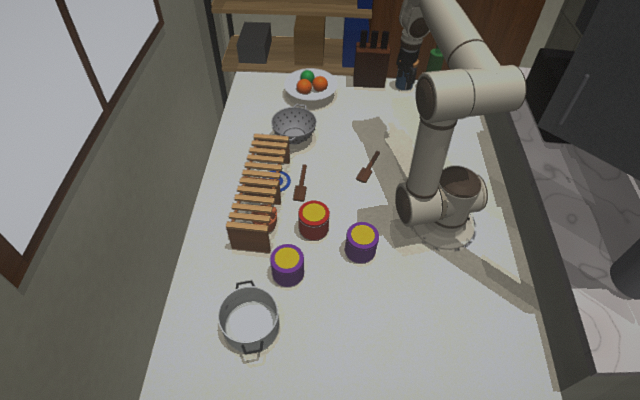

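The top view shows the far spatula at (370,183) with its handle to the right, and a near look-alike at (403,266). The red tin is at (302,200), with purple look-alikes at (242,174) and (274,253). The mark is in the right bay at (370,152) and the mortar in the left bay. Spatula-like candidates are (370,183), (403,266) and the riser slats; I choose (370,183) because it is farthest from the base. Next I'll check that in a crop and measure.

```bash
python3 - <<'E'
from h import *
p=np.load("topp.npy"); d=np.load("topd.npy"); C=cloud("top",d)
save("crop.png",cv2.resize(p[90:290,250:480],None,fx=3.4,fy=2.95,interpolation=cv2.INTER_CUBIC)[:600,:800])
hsv=cv2.cvtColor(p,cv2.COLOR_RGB2HSV)
# spatula
def spat(r0,r1,c0,c1):
    m=np.zeros((400,640),bool); m[r0:r1,c0:c1]=True
    m&=(hsv[...,1]>90)&(hsv[...,2]<150)
    v,u=np.nonzero(m); P=np.array([at_z("top",a,b,0.012)[:2] for a,b in zip(u,v)])
    r=cv2.minAreaRect(P.astype(np.float32)*1000); print("spat n",len(P),"rect",r,"mean",P.mean(0), "u",u.min(),u.max())
    lo,hi=P[:,1].min(),P[:,1].max()
    for a in np.linspace(lo,hi,12):
        q=P[abs(P[:,1]-a)<.006]; 
        if len(q): print(round(a,3),q[:,0].mean().round(4),np.ptp(q[:,0]).round(3))
spat(172,196,330,405)
# tin lid from depth
m=np.zeros((400,640),bool); m[175:222,278:325]=True
Q=C[m&(abs(C[...,2]-.1)<.012)]; print("tin",len(Q),Q.mean(0),np.ptp(Q,axis=0),cv2.minEnclosingCircle((Q[:,:2]*1000).astype(np.float32)))
# riser top
m=np.zeros((400,640),bool); m[90:180,255:425]=True
m&=(abs(C[...,2]-.142)<.012)&(hsv[...,1]>60)
Q=C[m]; print("riser",len(Q),Q.mean(0),cv2.minAreaRect((Q[:,:2]*1000).astype(np.float32)))
# mark blue
m=np.zeros((400,640),bool); m[125:175,345:395]=True
m&=(hsv[...,0]>100)&(hsv[...,0]<130)&(hsv[...,1]>110)
v,u=np.nonzero(m); P=np.array([at_z("top",a,b,0)[:2] for a,b in zip(u,v)]); print("mark",len(P),P.min(0),P.max(0))
# colander and pot extents
for n,(r0,r1,c0,c1) in dict(col=(125,205,408,500),pot=(105,185,140,228)).items():
    Q=C[r0:r1,c0:c1].reshape(-1,3); Q=Q[(Q[:,2]>.03)&(Q[:,2]<.13)&(Q[:,1]<(-.31 if n=="col" else 9))]; print(n,len(Q),Q.min(0),Q.max(0))
for n in("top","side"):
  for t,u in(("tin",0),("riser_top",.142)):
    print(n,t,[(round(x["confidence"],2),at_z(n,*x["uv"],u)[:2].round(3)) for x in spotter.mark_of(n,t)])
o=readout.get_obs(); print(o["ee_pos"],o["tcp_rot"],o["opening"])
E
```

```text
spat n 320 rect ((546.1351928710938, -162.24798583984375), (182.90769958496094, 37.5414924621582), 87.45874786376953) mean [ 0.54745509 -0.13233302] u 341 396
-0.254 0.5426 0.007
-0.237 0.5423 0.007
-0.22 0.5428 0.007
-0.204 0.5449 0.007
-0.187 0.5445 0.007
-0.17 0.5458 0.003
-0.154 0.5471 0.007
-0.137 0.5485 0.033
-0.12 0.5485 0.037
-0.104 0.5493 0.034
-0.087 0.5489 0.034
-0.07 0.5475 0.033
tin 977 [0.48608222 0.05716485 0.10085982] [0.10619442 0.10627718 0.0195014 ] ((486.2670593261719, 57.06364059448242), 55.056800842285156)
riser 4246 [ 0.6859221  -0.05883774  0.14136706] ((686.7808837890625, -57.96296691894531), (454.515625, 140.1729278564453), 86.61539459228516)
mark 158 [ 0.59529724 -0.21437822] [ 0.70418401 -0.11283812]
col 1805 [ 0.50580406 -0.54657476  0.0300568 ] [ 0.69657732 -0.31116756  0.10171056]
pot 1427 [0.52745317 0.28908439 0.03022934] [0.74560754 0.56471977 0.11281897]
top tin [(0.86, array([0.487, 0.065])), (0.83, array([0.554, 0.236])), (0.64, array([0.311, 0.159]))]
top riser_top [(0.96, array([ 0.689, -0.055]))]
side tin [(0.97, array([0.483, 0.053])), (0.76, array([0.314, 0.137])), (0.75, array([0.566, 0.264]))]
side riser_top [(0.89, array([ 0.698, -0.055]))]
[ 0.15187829 -0.52862148  0.20449963] [1.79998024e+02 7.13918658e-04 1.60294886e+01] 0.08555674118381515
```

View pics/crop.png

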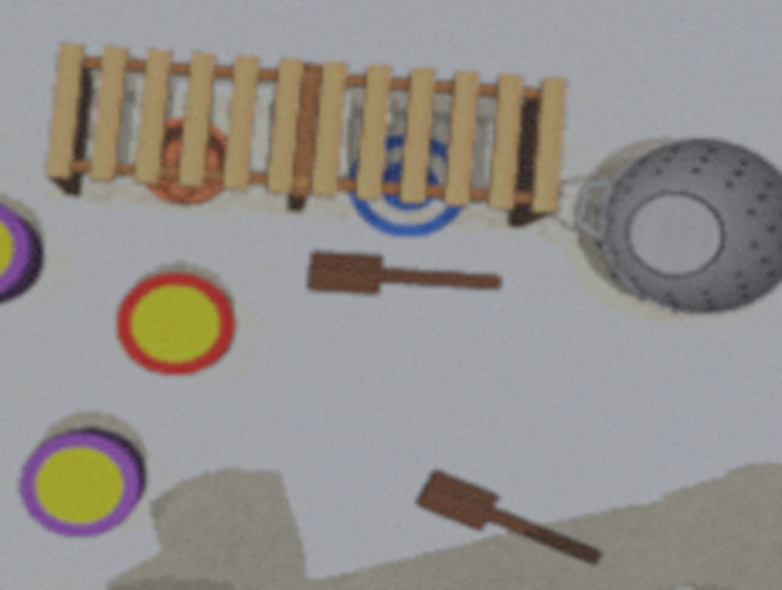

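The crop confirms it. The far spatula, at about (405,273) in the crop, lies in front of the marked bay with its handle to the right. The red tin is at (175,325), and the blue mark sits half under the right bay at (408,185).

The estimates are:

| Item | Position / orientation |
|---|---|
| Spatula grip point | (0.545, -0.182), axis yaw about 88° |
| Riser | centre (0.687, -0.058), yaw -3.4° |
| Mark | (0.651, -0.166) |
| Tin | (0.486, 0.057) |

```bash
python3 -m jog '[{"rotation":[0,0,8],"translation":[20,18,0],"grip":60},{"rotation":[0,0,16],"translation":[55,48,0],"grip":45},{"rotation":[0,0,72],"translation":[393,347,0],"grip":45},{"rotation":[0,0,72],"translation":[393,347,0],"grip":45},{"rotation":[0,0,72],"translation":[393,347,0],"grip":45},{"rotation":[0,0,72],"translation":[393,347,0],"grip":45},{"rotation":[0,0,72],"translation":[393,347,0],"grip":45},{"rotation":[0,0,72],"translation":[393,347,0],"grip":45},{"rotation":[0,0,72],"translation":[393,347,0],"grip":45},{"rotation":[0,0,72],"translation":[393,347,0],"grip":45},{"rotation":[0,0,72],"translation":[393,347,0],"grip":45},{"rotation":[0,0,72],"translation":[393,347,0],"grip":45},{"rotation":[0,0,72],"translation":[393,347,0],"grip":45},{"rotation":[0,0,72],"translation":[393,347,-104],"grip":45},{"rotation":[0,0,72],"translation":[393,347,-104],"grip":45},{"rotation":[0,0,72],"translation":[393,347,-104],"grip":45},{"rotation":[0,0,72],"translation":[393,347,-104],"grip":45},{"rotation":[0,0,72],"translation":[393,347,-104],"grip":45}]' 30
```

```text
time: 2.9
ee_pos: [0.5459, -0.1827, 0.1039]
tcp_rot: [179.8, 0.1, 88.0]
wrist_force: [0.0, -0.0, 0.8]
opening: 0.0448
grasp_force: 0.0
```

```bash
python3 -m jog '[{"rotation":[0,0,0],"translation":[0,0,-30],"grip":45},{"rotation":[0,0,0],"translation":[0,0,-60],"grip":45},{"rotation":[0,0,0],"translation":[0,0,-80],"grip":45},{"rotation":[0,0,0],"translation":[0,0,-90],"grip":45},{"rotation":[0,0,0],"translation":[0,0,-96],"grip":45},{"rotation":[0,0,0],"translation":[0,0,-96],"grip":45},{"rotation":[0,0,0],"translation":[0,0,-96],"grip":10},{"rotation":[0,0,0],"translation":[0,0,-96],"grip":10},{"rotation":[0,0,0],"translation":[0,0,-96],"grip":10},{"rotation":[0,0,0],"translation":[0,0,-96],"grip":10},{"rotation":[0,0,0],"translation":[0,0,-96],"grip":10},{"rotation":[0,0,0],"translation":[0,0,-96],"grip":10},{"rotation":[0,0,0],"translation":[0,0,-96],"grip":10},{"rotation":[0,0,0],"translation":[0,0,-96],"grip":10}]' 40
```

```text
time: 4.3
ee_pos: [0.5449, -0.1816, 0.0044]
tcp_rot: [-180.0, -0.0, 88.0]
wrist_force: [0.6, -0.7, 0.9]
opening: 0.0097
grasp_force: 0.0
```

```bash
python3 - <<'E'
from h import *
a,_=imaging.camera("top"); b,_=imaging.camera("side")
A=cv2.resize(a[140:240,310:430],None,fx=4,fy=4,interpolation=2); B=cv2.resize(b[130:230,250:330],None,fx=4,fy=4,interpolation=2)
save("miss.png",np.hstack([A,B]))
E
```

```text
(no output)
```

View pics/miss.png

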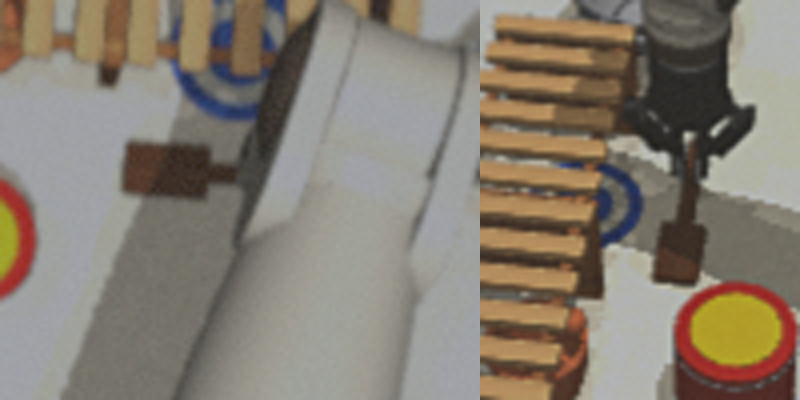

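The side crop shows the fingers straddling the handle at about (690,160). The opening stopped at the commanded 10, so I'll close further and see whether they meet the handle.

```bash
python3 -m jog '[{"rotation":[0,0,0],"translation":[0,0,0],"grip":0},{"rotation":[0,0,0],"translation":[0,0,0],"grip":0},{"rotation":[0,0,0],"translation":[0,0,0],"grip":0},{"rotation":[0,0,0],"translation":[0,0,0],"grip":0}]' 40
```

```text
time: 4.8
ee_pos: [0.5449, -0.1816, 0.0045]
tcp_rot: [180.0, -0.0, 88.0]
wrist_force: [-0.1, -0.7, 1.1]
opening: -0.0001
grasp_force: 0.0
```

```bash
python3 - <<'E'
from h import *
b,d=imaging.camera("side")
save("miss2.png",cv2.resize(b[140:210,270:340],None,fx=8,fy=8,interpolation=2))
C=cloud("side",d)
for v in range(160,202,4): print(v,[(u,C[v,u].round(3).tolist()) for u in range(296,310,4)])
E
```

```text
160 [(296, [0.567, -0.169, 0.123]), (300, [0.552, -0.175, 0.118]), (304, [0.535, -0.163, 0.132]), (308, [0.521, -0.168, 0.128])]
164 [(296, [0.569, -0.188, 0.081]), (300, [0.551, -0.162, 0.109]), (304, [0.536, -0.167, 0.106]), (308, [0.522, -0.186, 0.087])]
168 [(296, [0.576, -0.246, -0.003]), (300, [0.552, -0.174, 0.074]), (304, [0.536, -0.17, 0.081]), (308, [0.521, -0.172, 0.079])]
172 [(296, [0.574, -0.221, -0.0]), (300, [0.553, -0.173, 0.052]), (304, [0.537, -0.173, 0.054]), (308, [0.525, -0.225, -0.001])]
176 [(296, [0.572, -0.198, 0.001]), (300, [0.555, -0.187, 0.013]), (304, [0.538, -0.189, 0.013]), (308, [0.523, -0.199, 0.002])]
180 [(296, [0.57, -0.175, 0.001]), (300, [0.553, -0.172, 0.006]), (304, [0.537, -0.173, 0.006]), (308, [0.521, -0.175, 0.005])]
184 [(296, [0.568, -0.152, 0.004]), (300, [0.552, -0.149, 0.008]), (304, [0.536, -0.158, -0.0]), (308, [0.52, -0.155, 0.004])]
188 [(296, [0.565, -0.122, 0.014]), (300, [0.549, -0.12, 0.017]), (304, [0.533, -0.122, 0.017]), (308, [0.519, -0.14, -0.003])]
192 [(296, [0.563, -0.1, 0.016]), (300, [0.548, -0.109, 0.006]), (304, [0.532, -0.103, 0.015]), (308, [0.517, -0.114, 0.003])]
196 [(296, [0.562, -0.087, 0.007]), (300, [0.547, -0.089, 0.006]), (304, [0.531, -0.086, 0.011]), (308, [0.516, -0.095, 0.001])]
200 [(296, [0.56, -0.067, 0.007]), (300, [0.545, -0.068, 0.007]), (304, [0.53, -0.074, 0.001]), (308, [0.514, -0.076, -0.0])]
```

View pics/miss2.png

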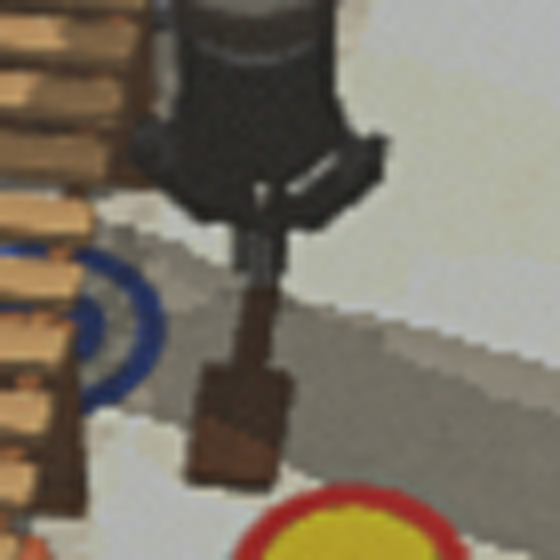

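In the crop the closed fingertips end at about (262,285), and the handle runs under them. Going by the ray geometry, the tips look higher than the reported z. I'll reopen and feel downwards in small steps, watching the force.

```bash
for i in 1; do python3 -m jog '[{"rotation":[0,0,0],"translation":[0,0,0],"grip":40},{"rotation":[0,0,0],"translation":[0,0,0],"grip":40},{"rotation":[0,0,0],"translation":[0,0,0],"grip":40},{"rotation":[0,0,0],"translation":[0,0,-2],"grip":40},{"rotation":[0,0,0],"translation":[0,0,-4],"grip":40},{"rotation":[0,0,0],"translation":[0,0,-4],"grip":40}]' 40; done; python3 - <<'E'
from h import *
b,d=imaging.camera("side"); C=cloud("side",d)
save("tip.png",cv2.resize(b[140:210,270:340],None,fx=8,fy=8,interpolation=2))
for v in range(160,184,2): print(v,[(u,C[v,u].round(3).tolist()) for u in range(292,314,3)])
E
```

```text
time: 5.45
ee_pos: [0.545, -0.1816, 0.0002]
tcp_rot: [180.0, -0.0, 88.0]
wrist_force: [-0.3, -0.9, 0.6]
opening: 0.0398
grasp_force: 0.0
160 [(292, [0.597, -0.29, -0.002]), (295, [0.571, -0.173, 0.119]), (298, [0.559, -0.166, 0.127]), (301, [0.548, -0.175, 0.119]), (304, [0.535, -0.164, 0.131]), (307, [0.525, -0.17, 0.125]), (310, [0.513, -0.173, 0.123]), (313, [0.502, -0.177, 0.12])]
162 [(292, [0.596, -0.275, 0.001]), (295, [0.571, -0.168, 0.113]), (298, [0.559, -0.169, 0.113]), (301, [0.548, -0.173, 0.11]), (304, [0.536, -0.164, 0.12]), (307, [0.525, -0.169, 0.115]), (310, [0.52, -0.282, -0.001]), (313, [0.508, -0.28, 0.003])]
164 [(292, [0.585, -0.186, 0.082]), (295, [0.57, -0.164, 0.106]), (298, [0.569, -0.264, 0.003]), (301, [0.557, -0.263, 0.004]), (304, [0.544, -0.262, 0.006]), (307, [0.524, -0.162, 0.112]), (310, [0.514, -0.19, 0.084]), (313, [0.503, -0.188, 0.086])]
166 [(292, [0.584, -0.177, 0.08]), (295, [0.571, -0.169, 0.09]), (298, [0.569, -0.255, 0.0]), (301, [0.556, -0.254, 0.001]), (304, [0.542, -0.239, 0.018]), (307, [0.524, -0.165, 0.097]), (310, [0.514, -0.182, 0.
[... 1360 characters left out ...]
001]), (298, [0.563, -0.187, 0.001]), (301, [0.55, -0.183, 0.007]), (304, [0.538, -0.183, 0.007]), (307, [0.527, -0.194, -0.004]), (310, [0.514, -0.193, -0.002]), (313, [0.502, -0.191, 0.001])]
180 [(292, [0.586, -0.173, 0.002]), (295, [0.574, -0.177, -0.001]), (298, [0.562, -0.174, 0.003]), (301, [0.549, -0.163, 0.017]), (304, [0.538, -0.176, 0.003]), (307, [0.526, -0.177, 0.002]), (310, [0.513, -0.178, 0.002]), (313, [0.501, -0.182, -0.001])]
182 [(292, [0.585, -0.165, -0.0]), (295, [0.573, -0.163, 0.003]), (298, [0.561, -0.166, 0.0]), (301, [0.548, -0.156, 0.013]), (304, [0.537, -0.172, -0.005]), (307, [0.525, -0.166, 0.003]), (310, [0.513, -0.167, 0.003]), (313, [0.501, -0.174, -0.004])]
```

View pics/tip.png

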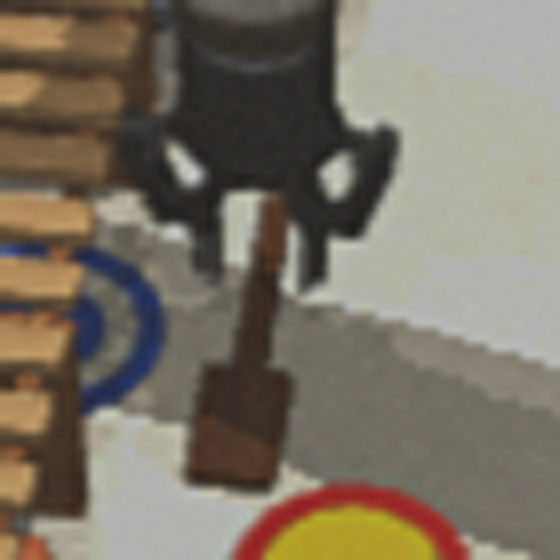

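The crop shows the open tips at (210,280) and (315,280), straddling the handle. Depth puts them about 25–30 mm above the counter while the TCP reads z = 0.000, so the reported height is about 20 mm off. I'll descend further by feel.

```bash
python3 -m jog '[{"rotation":[0,0,0],"translation":[0,0,-4],"grip":40},{"rotation":[0,0,0],"translation":[0,0,-8],"grip":40},{"rotation":[0,0,0],"translation":[0,0,-12],"grip":40},{"rotation":[0,0,0],"translation":[0,0,-12],"grip":40}]' 40; python3 - <<'E'
from h import *
b,d=imaging.camera("side"); C=cloud("side",d)
for v in range(172,184,1): print(v,[(u,C[v,u].round(3).tolist()) for u in (294,295,307,309)])
E
```

```text
time: 5.9
ee_pos: [0.5444, -0.1814, -0.0124]
tcp_rot: [-179.9, -0.0, 88.0]
wrist_force: [-0.1, -0.4, -0.6]
opening: 0.0403
grasp_force: 0.0
172 [(294, [0.442, 0.934, 1.258]), (295, [0.573, -0.176, 0.048]), (307, [0.525, -0.175, 0.052]), (309, [0.517, -0.174, 0.055])]
173 [(294, [0.577, -0.177, 0.04]), (295, [0.574, -0.18, 0.038]), (307, [0.525, -0.167, 0.055]), (309, [0.517, -0.175, 0.048])]
174 [(294, [0.577, -0.17, 0.042]), (295, [0.574, -0.18, 0.031]), (307, [0.525, -0.172, 0.044]), (309, [0.518, -0.18, 0.036])]
175 [(294, [0.578, -0.178, 0.028]), (295, [0.573, -0.175, 0.031]), (307, [0.525, -0.173, 0.037]), (309, [0.517, -0.175, 0.036])]
176 [(294, [0.58, -0.193, 0.005]), (295, [0.573, -0.173, 0.027]), (307, [0.525, -0.173, 0.031]), (309, [0.517, -0.176, 0.028])]
177 [(294, [0.58, -0.192, 0.001]), (295, [0.575, -0.191, 0.002]), (307, [0.525, -0.172, 0.027]), (309, [0.517, -0.173, 0.026])]
178 [(294, [0.58, -0.19, -0.004]), (295, [0.575, -0.185, 0.002]), (307, [0.525, -0.172, 0.02]), (309, [0.518, -0.188, 0.003])]
179 [(294, [0.579, -0.183, -0.002]), (295, [0.574, -0.177, 0.005]), (307, [0.526, -0.186, -0.002]), (309, [0.518, -0.183, 0.003])]
180 [(294, [0.579, -0.179, -0.004]), (295, [0.574, -0.175, 0.001]), (307, [0.526, -0.178, 0.002]), (309, [0.518, -0.181, -0.001])]
181 [(294, [0.578, -0.169, 0.001]), (295, [0.574, -0.173, -0.003]), (307, [0.525, -0.173, 0.002]), (309, [0.517, -0.173, 0.002])]
182 [(294, [0.577, -0.165, -0.0]), (295, [0.573, -0.164, 0.001]), (307, [0.525, -0.171, -0.003]), (309, [0.517, -0.166, 0.004])]
183 [(294, [0.577, -0.16, -0.0]), (295, [0.573, -0.159, 0.001]), (307, [0.524, -0.161, 0.003]), (309, [0.517, -0.164, -0.0])]
```

```bash
python3 -m jog '[{"rotation":[0,0,0],"translation":[0,0,-4],"grip":40},{"rotation":[0,0,0],"translation":[0,0,-7],"grip":40},{"rotation":[0,0,0],"translation":[0,0,-9],"grip":40},{"rotation":[0,0,0],"translation":[0,0,-9],"grip":5},{"rotation":[0,0,0],"translation":[0,0,-9],"grip":5},{"rotation":[0,0,0],"translation":[0,0,-9],"grip":5},{"rotation":[0,0,0],"translation":[0,0,-9],"grip":5},{"rotation":[0,0,0],"translation":[0,0,-9],"grip":5},{"rotation":[0,0,0],"translation":[0,0,-9],"grip":5}]' 40
```

```text
time: 6.85
ee_pos: [0.5449, -0.1816, -0.0204]
tcp_rot: [180.0, 0.0, 88.0]
wrist_force: [0.6, 0.3, -0.1]
opening: 0.0164
grasp_force: 40.0
```

Gripped, with 40 N at about handle width. Now I'll lift it and carry it over the shelf.

```bash
python3 -m jog '[{"rotation":[0,0,0],"translation":[0,0,20],"grip":5},{"rotation":[0,0,0],"translation":[0,0,50],"grip":5},{"rotation":[0,0,0],"translation":[0,0,90],"grip":5},{"rotation":[0,0,0],"translation":[0,0,130],"grip":5},{"rotation":[0,0,0],"translation":[0,0,165],"grip":5},{"rotation":[0,0,0],"translation":[0,0,185],"grip":5},{"rotation":[0,0,0],"translation":[0,0,185],"grip":5},{"rotation":[0,0,-1.3],"translation":[30,10,185],"grip":5},{"rotation":[0,0,-1.3],"translation":[60,20,185],"grip":5},{"rotation":[0,0,-1.3],"translation":[90,30,185],"grip":5},{"rotation":[0,0,-1.3],"translation":[115,40,185],"grip":5},{"rotation":[0,0,-1.3],"translation":[127,45,185],"grip":5},{"rotation":[0,0,-1.3],"translation":[127,45,175],"grip":5},{"rotation":[0,0,-1.3],"translation":[127,45,165],"grip":5},{"rotation":[0,0,-1.3],"translation":[127,45,155],"grip":5},{"rotation":[0,0,-1.3],"translation":[127,45,155],"grip":5},{"rotation":[0,0,-1.3],"translation":[127,45,155],"grip":5}]'; python3 - <<'E'
from h import *
a,d=imaging.camera("top"); b,_=imaging.camera("side")
save("place.png",np.hstack([cv2.resize(a[100:200,270:370],None,fx=4,fy=4,interpolation=2),cv2.resize(b[110:210,220:320],None,fx=4,fy=4,interpolation=2)]))
E
```

```text
time: 8.55
ee_pos: [0.6712, -0.1369, 0.1344]
tcp_rot: [-180.0, -0.0, 86.7]
wrist_force: [0.4, -0.7, -0.3]
opening: 0.0167
grasp_force: 39.9
```

View pics/place.png

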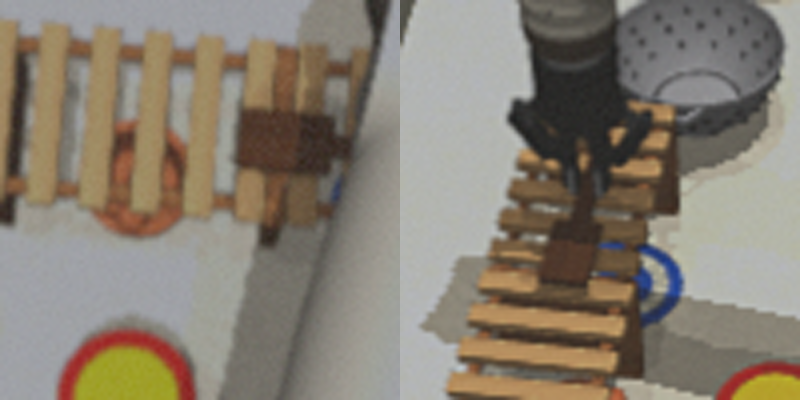

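The spatula hovers level over the shelf, with its blade at (285,140) in the top part and (570,255) in the side part. I'll lower it gently until it makes contact.

```bash
python3 -m jog '[{"rotation":[0,0,0],"translation":[0,0,-4],"grip":5},{"rotation":[0,0,0],"translation":[0,0,-8],"grip":5},{"rotation":[0,0,0],"translation":[0,0,-10],"grip":5},{"rotation":[0,0,0],"translation":[0,0,-11],"grip":5},{"rotation":[0,0,0],"translation":[0,0,-12],"grip":5},{"rotation":[0,0,0],"translation":[0,0,-12],"grip":5}]'
```

```text
time: 9.25
ee_pos: [0.6719, -0.1366, 0.1224]
tcp_rot: [-180.0, -0.0, 86.7]
wrist_force: [0.3, -0.1, -0.6]
opening: 0.0166
grasp_force: 39.9
```

```bash
python3 -m jog '[{"rotation":[0,0,0],"translation":[0,0,-0.5],"grip":5},{"rotation":[0,0,0],"translation":[0,0,-1],"grip":5},{"rotation":[0,0,0],"translation":[0,0,-1],"grip":5},{"rotation":[0,0,0],"translation":[0,0,-1],"grip":25},{"rotation":[0,0,0],"translation":[0,0,-1],"grip":45},{"rotation":[0,0,0],"translation":[0,0,-1],"grip":45},{"rotation":[0,0,0],"translation":[0,0,-1],"grip":45},{"rotation":[0,0,0],"translation":[0,0,-1],"grip":45},{"rotation":[0,0,0],"translation":[0,0,-1],"grip":45},{"rotation":[0,0,0],"translation":[0,0,20],"grip":45},{"rotation":[0,0,0],"translation":[0,0,50],"grip":60},{"rotation":[0,0,0],"translation":[0,0,80],"grip":60},{"rotation":[0,0,0],"translation":[0,0,80],"grip":60}]'; python3 - <<'E'
from h import *
b,d=imaging.camera("side"); C=cloud("side",d)
save("placed.png",cv2.resize(b[110:240,220:340],None,fx=4,fy=4,interpolation=2))
print(readout.get_obs()["q"])
E
```

```text
time: 10.55
ee_pos: [0.6731, -0.1368, 0.2075]
tcp_rot: [179.6, 0.1, 86.7]
wrist_force: [-0.1, -1.0, 0.0]
opening: 0.0599
grasp_force: 0.0
[-1.14944349e+01  2.52035155e+01  3.46676913e+01  9.92306012e+01
 -2.11053445e-03  8.17770817e+01]
```

View pics/placed.png

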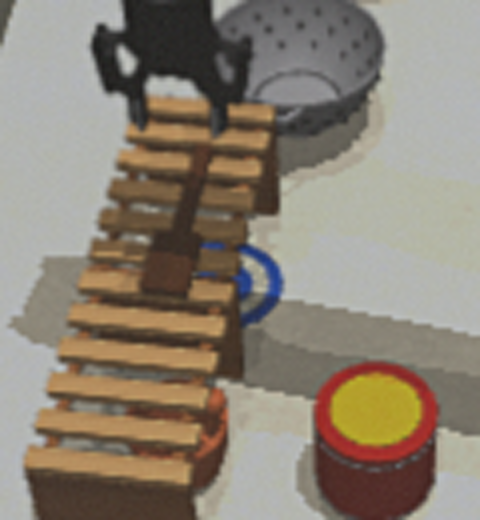

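The spatula lies flat across the slats, released, with its blade at (170,265) and handle at (195,180) in the crop. Next I'll move behind the tin on its +y side, tool vertical and fingers opened to 60 mm as a cradle, for push leg 1 to the point in front of the bay at about (0.521, -0.158).

```bash
python3 -m jog '[{"rotation":[0,0,0],"translation":[-10,14,20],"grip":60},{"rotation":[0,0,6],"translation":[-40,54,20],"grip":60},{"rotation":[0,0,12.5],"translation":[-75,103,20],"grip":60},{"rotation":[0,0,12.5],"translation":[-110,150,20],"grip":60},{"rotation":[0,0,12.5],"translation":[-200,273,20],"grip":60},{"rotation":[0,0,12.5],"translation":[-200,273,20],"grip":60},{"rotation":[0,0,12.5],"translation":[-200,273,20],"grip":60},{"rotation":[0,0,12.5],"translation":[-200,273,20],"grip":60},{"rotation":[0,0,12.5],"translation":[-200,273,20],"grip":60},{"rotation":[0,0,12.5],"translation":[-200,273,-30],"grip":60},{"rotation":[0,0,12.5],"translation":[-200,273,-80],"grip":60},{"rotation":[0,0,12.5],"translation":[-200,273,-120],"grip":60},{"rotation":[0,0,12.5],"translation":[-200,273,-120],"grip":60},{"rotation":[0,0,12.5],"translation":[-200,273,-120],"grip":60}]'; python3 - <<'E'
from h import *
a,d=imaging.camera("top"); C=cloud("top",d)
for n,(r0,r1,c0,c1) in dict(red=(175,222,278,325),p1=(150,200,218,266)).items():
    Q=C[r0:r1,c0:c1].reshape(-1,3); Q=Q[abs(Q[:,2]-.1)<.012]; print(n,len(Q),cv2.minEnclosingCircle((Q[:,:2]*1000).astype(np.float32)))
b,d=imaging.camera("side"); C=cloud("side",d)
# lowest gripper points near TCP
Q=C[150:330,230:400].reshape(-1,3); o=readout.get_obs()["ee_pos"]
Q=Q[(abs(Q[:,0]-o[0])<.055)&(abs(Q[:,1]-o[1])<.03)&(Q[:,2]>.045)]; print(len(Q),np.percentile(Q[:,2],[0,2,5,10]) if len(Q) else "")
E
```

```text
time: 12.0
ee_pos: [0.4718, 0.1359, 0.0828]
tcp_rot: [-179.9, 0.0, 99.2]
wrist_force: [-0.0, 0.1, 0.3]
opening: 0.0601
grasp_force: 0.0
red 978 ((486.2265625, 57.18311309814453), 54.93867874145508)
p1 490 ((592.8997802734375, 238.34034729003906), 74.577392578125)
1053 [0.04529545 0.05463898 0.07159179 0.09818682]
```

```bash
python3 -m jog '[{"rotation":[0,0,0],"translation":[0,0,-25],"grip":60},{"rotation":[0,0,0],"translation":[0,0,-50],"grip":60},{"rotation":[0,0,0],"translation":[0,0,-66],"grip":60},{"rotation":[0,0,0],"translation":[0,0,-66],"grip":60},{"rotation":[0,0,0],"translation":[2,-10,-66],"grip":60},{"rotation":[0,0,0],"translation":[3,-18,-66],"grip":60},{"rotation":[0,0,0],"translation":[4,-24,-66],"grip":60},{"rotation":[0,0,0],"translation":[5,-30,-66],"grip":60},{"rotation":[0,0,0],"translation":[6,-38,-66],"grip":60},{"rotation":[0,0,0],"translation":[8,-46,-66],"grip":60},{"rotation":[0,0,0],"translation":[9,-54,-66],"grip":60},{"rotation":[0,0,0],"translation":[10,-62,-66],"grip":60},{"rotation":[0,0,0],"translation":[11,-70,-66],"grip":60}]'; python3 - <<'E'
from h import *
b,d=imaging.camera("side"); C=cloud("side",d); a,d=imaging.camera("top")
save("push1.png",np.hstack([cv2.resize(a[150:250,240:340],None,fx=4,fy=4,interpolation=2),cv2.resize(b[160:260,250:350],None,fx=4,fy=4,interpolation=2)]))
E
```

```text
time: 13.4
ee_pos: [0.4838, 0.0664, 0.0179]
tcp_rot: [179.9, -0.1, 99.2]
wrist_force: [-0.9, 5.1, 3.4]
opening: 0.0601
grasp_force: 0.0
```

View pics/push1.png

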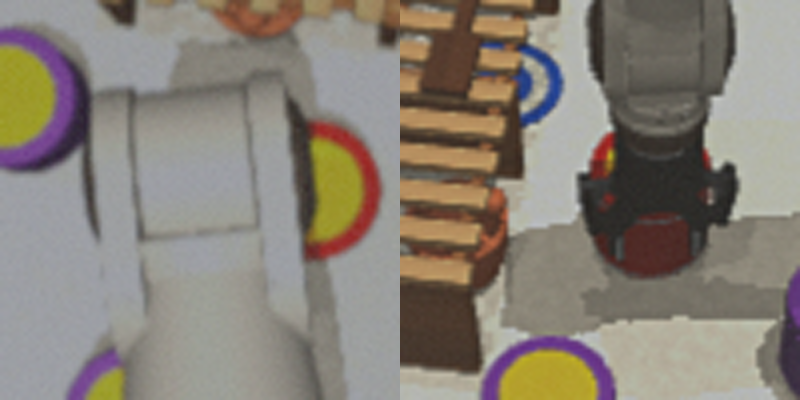

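The tin is upright and cradled between both fingers, at about (345,190) in the top part and (650,235) in the side part. The push force is 5 N, so I'll continue.

```bash
python3 -m jog '[{"rotation":[0,0,0],"translation":[2,-12,0],"grip":60},{"rotation":[0,0,0],"translation":[4,-24,0],"grip":60},{"rotation":[0,0,0],"translation":[6,-36,0],"grip":60},{"rotation":[0,0,0],"translation":[8,-48,0],"grip":60},{"rotation":[0,0,0],"translation":[10,-60,0],"grip":60},{"rotation":[0,0,0],"translation":[12,-72,0],"grip":60},{"rotation":[0,0,0],"translation":[14,-84,0],"grip":60},{"rotation":[0,0,0],"translation":[16,-96,0],"grip":60},{"rotation":[0,0,0],"translation":[18,-108,0],"grip":60},{"rotation":[0,0,0],"translation":[20,-120,0],"grip":60},{"rotation":[0,0,0],"translation":[22,-132,0],"grip":60},{"rotation":[0,0,0],"translation":[24,-144,0],"grip":60},{"rotation":[0,0,0],"translation":[26,-156,0],"grip":60},{"rotation":[0,0,0],"translation":[28,-164,0],"grip":60},{"rotation":[0,0,0],"translation":[28,-168,0],"grip":60},{"rotation":[0,0,0],"translation":[28,-168,0],"grip":60},{"rotation":[0,0,0],"translation":[25,-150,0],"grip":60},{"rotation":[0,0,0],"translation":[20,-120,0],"grip":60},{"rotation":[0,0,0],"translation":[12,-75,0],"grip":60},{"rotation":[0,0,0],"translation":[12,-75,0],"grip":60}]'; python3 - <<'E'
from h import *
from scipy.spatial.transform import Rotation as R
a,d=imaging.camera("top"); C=cloud("top",d)
hsv=cv2.cvtColor(a,cv2.COLOR_RGB2HSV)
m=(hsv[...,0]>22)&(hsv[...,0]<35)&(hsv[...,1]>130)&(abs(C[...,2]-.1)<.012); m[:,:325]=False; m[:160]=False
Q=C[m]; print(len(Q),cv2.minEnclosingCircle((Q[:,:2]*1000).astype(np.float32)))
b,d=imaging.camera("side"); 
for x in spotter.mark_of("side","tin")[:3]: print(x["confidence"],at_z("side",*x["uv"],0))
o=readout.get_obs(); R0=R.from_euler("xyz",o["tcp_rot"],degrees=True)
h=np.radians(-3.4);s,c=np.sin(np.radians(30)),np.cos(np.radians(30)); D=np.array([np.cos(h),np.sin(h),0])
z=D*s+np.array([0,0,-c]); x=D*c+np.array([0,0,s]); y=np.cross(z,x)
R1=R.from_matrix(np.stack([x,y,z],1)); print(R1.as_euler("xyz",True),"from vertical yaw -3.4:",(R1*R.from_euler("xyz",[180,0,-3.4],degrees=True).inv()).as_rotvec(True), (R1*R0.inv()).as_rotvec(True), o["q"].round(1) if hasattr(o["q"],"round") else o["q"])
E
```

```text
time: 15.5
ee_pos: [0.4938, -0.0052, 0.0162]
tcp_rot: [-180.0, -0.0, 99.4]
wrist_force: [0.5, 0.0, -0.3]
opening: 0.0602
grasp_force: 0.0
506 ((361.3810729980469, -477.3604431152344), 392.6019592285156)
0.97 [0.31840551 0.12534737 0.        ]
0.73 [0.56570668 0.26169532 0.        ]
0.58 [ 0.51748874 -0.16650022  0.        ]
[180.  -30.   -3.4] from vertical yaw -3.4: [-1.77919121e+00 -2.99471948e+01  2.23911761e-15] [  25.52182501  -23.03687453 -100.03845777] [ -1.   -1.9 -17.8  74.1  -0.   79.7]
```

```bash
python3 -m jog '[{"rotation":[0,0,0],"translation":[0,0,40],"grip":60},{"rotation":[0,0,0],"translation":[0,0,80],"grip":60},{"rotation":[0,0,0],"translation":[0,0,110],"grip":60},{"rotation":[0,0,-30],"translation":[-74,-30,110],"grip":60},{"rotation":[0,0,-30],"translation":[-74,-60,110],"grip":60},{"rotation":[0,0,-102.8],"translation":[-74,-147,110],"grip":60},{"rotation":[0,0,-102.8],"translation":[-74,-147,110],"grip":60},{"rotation":[0,0,-102.8],"translation":[-74,-147,110],"grip":60},{"rotation":[0,0,-102.8],"translation":[-74,-147,110],"grip":60},{"rotation":[0,0,-102.8],"translation":[-74,-147,110],"grip":60},{"rotation":[0,0,-102.8],"translation":[-74,-147,110],"grip":60},{"rotation":[0,0,-102.8],"translation":[-74,-147,110],"grip":60},{"rotation":[0,0,-102.8],"translation":[-74,-147,110],"grip":60},{"rotation":[0,0,-102.8],"translation":[-74,-147,110],"grip":60},{"rotation":[0,0,-102.8],"translation":[-74,-147,110],"grip":60},{"rotation":[0,0,-102.8],"translation":[-74,-147,110],"grip":60},{"rotation":[0,0,-102.8],"translation":[-74,-147,110],"grip":60}]'; cat >> h.py <<'E'
def tin():
    a,d=imaging.camera("top"); C=cloud("top",d); hsv=cv2.cvtColor(a,cv2.COLOR_RGB2HSV)
    m=(hsv[...,0]>22)&(hsv[...,0]<36)&(hsv[...,1]>120)&(abs(C[...,2]-.1)<.015); m[:,:325]=False; m[:120]=False;m[:,420:]=False
    Q=C[m]; print("top lid",len(Q),(Q.mean(0) if len(Q) else ""),cv2.minEnclosingCircle((Q[:,:2]*1000).astype(np.float32)) if len(Q) else "")
    b,d=imaging.camera("side"); C=cloud("side",d); hsv=cv2.cvtColor(b,cv2.COLOR_RGB2HSV)
    m=(hsv[...,0]>22)&(hsv[...,0]<36)&(hsv[...,1]>120)&(abs(C[...,2]-.1)<.02)&(C[...,1]<0.0)
    Q=C[m]; print("side lid",len(Q),(Q.mean(0),Q.min(0),Q.max(0)) if len(Q) else "")
    for n in("top","side"):
        for x in spotter.mark_of(n,"tin"):
            P=at_z(n,*x["uv"],0)
            if P[1]<0: print(n,round(x["confidence"],2),P[:2].round(3))
E
python3 -c "
from h import *
tin(); print(readout.get_obs()['time'])"
```

```text
time: 17.35
ee_pos: [0.4207, -0.1564, 0.1264]
tcp_rot: [180.0, 0.0, -3.4]
wrist_force: [-0.2, -0.3, -0.4]
opening: 0.0604
grasp_force: 0.0
top lid 5 [ 0.53881764 -0.1443311   0.09990548] ((537.1521606445312, -149.48263549804688), 20.118810653686523)
side lid 0 
top 0.69 [ 0.523 -0.161]
side 0.71 [ 0.519 -0.167]
17.55
```

```bash
python3 -m jog '[{"rotation":[-0.4,-7.5,0],"translation":[0,4,-20],"grip":60},{"rotation":[-0.9,-15,0],"translation":[0,4,-50],"grip":60},{"rotation":[-1.3,-22,0],"translation":[0,4,-80],"grip":60},{"rotation":[-1.8,-29.9,0],"translation":[0,4,-110],"grip":60},{"rotation":[-1.8,-29.9,0],"translation":[0,4,-122],"grip":60},{"rotation":[-1.8,-29.9,0],"translation":[0,4,-128],"grip":60},{"rotation":[-1.8,-29.9,0],"translation":[0,4,-128],"grip":60},{"rotation":[-1.8,-29.9,0],"translation":[12,3,-128],"grip":60},{"rotation":[-1.8,-29.9,0],"translation":[24,3,-128],"grip":60},{"rotation":[-1.8,-29.9,0],"translation":[36,2,-128],"grip":60},{"rotation":[-1.8,-29.9,0],"translation":[44,2,-128],"grip":60},{"rotation":[-1.8,-29.9,0],"translation":[52,1,-128],"grip":60},{"rotation":[-1.8,-29.9,0],"translation":[60,1,-128],"grip":60},{"rotation":[-1.8,-29.9,0],"translation":[70,0,-128],"grip":60},{"rotation":[-1.8,-29.9,0],"translation":[80,-1,-128],"grip":60},{"rotation":[-1.8,-29.9,0],"translation":[90,-2,-128],"grip":60},{"rotation":[-1.8,-29.9,0],"translation":[90,-2,-128],"grip":60}]'; python3 -c "
from h import *
tin(); print(readout.get_obs()['time'])"
```

```text
time: 19.25
ee_pos: [0.512, -0.1577, -0.0013]
tcp_rot: [-179.9, -30.0, -3.6]
wrist_force: [0.6, 0.3, 0.3]
opening: 0.0603
grasp_force: 0.0
top lid 504 [ 0.54995676 -0.16094641  0.10159022] ((549.7703247070312, -161.47357177734375), 40.626461029052734)
side lid 238 (array([ 0.55111627, -0.16031972,  0.10173717]), array([ 0.51226565, -0.1989249 ,  0.09454492]), array([ 0.58951996, -0.12188305,  0.1091152 ]))
top 0.92 [ 0.558 -0.16 ]
side 0.69 [ 0.556 -0.174]
19.45
```

Tin lid measured at (0.550, -0.161), so 101 mm more to the mark.

```bash
python3 -m jog '[{"rotation":[0,0,0],"translation":[8,0,0],"grip":60},{"rotation":[0,0,0],"translation":[16,-1,0],"grip":60},{"rotation":[0,0,0],"translation":[24,-1,0],"grip":60},{"rotation":[0,0,0],"translation":[32,-2,0],"grip":60},{"rotation":[0,0,0],"translation":[40,-2,0],"grip":60},{"rotation":[0,0,0],"translation":[48,-3,0],"grip":60},{"rotation":[0,0,0],"translation":[56,-3,0],"grip":60},{"rotation":[0,0,0],"translation":[64,-4,0],"grip":60},{"rotation":[0,0,0],"translation":[70,-4,0],"grip":60},{"rotation":[0,0,0],"translation":[75,-5,0],"grip":60},{"rotation":[0,0,0],"translation":[80,-5,0],"grip":60},{"rotation":[0,0,0],"translation":[80,-5,0],"grip":60}]'; python3 -c "
from h import *
tin(); print(readout.get_obs()['time'])"
```

```text
time: 20.65
ee_pos: [0.5917, -0.1627, -0.0012]
tcp_rot: [-179.9, -30.0, -3.6]
wrist_force: [-0.4, -0.5, -0.3]
opening: 0.0597
grasp_force: 0.3
top lid 214 [ 0.615933   -0.16205411  0.10133103] ((625.1292114257812, -163.6764373779297), 39.028324127197266)
side lid 66 (array([ 0.60894531, -0.16218835,  0.10259791]), array([ 0.59274882, -0.19189678,  0.09689894]), array([ 0.65543798, -0.13100554,  0.10815076]))
top 0.96 [ 0.639 -0.167]
side 0.82 [ 0.638 -0.178]
20.85
```

```bash
python3 -m jog '[{"rotation":[0,0,0],"translation":[6,0,0],"grip":60},{"rotation":[0,0,0],"translation":[12,-1,0],"grip":60},{"rotation":[0,0,0],"translation":[17,-1,0],"grip":60},{"rotation":[0,0,0],"translation":[21,-1,0],"grip":60},{"rotation":[0,0,0],"translation":[21,-1,0],"grip":60},{"rotation":[0,0,0],"translation":[21,-1,0],"grip":60},{"rotation":[0,0,0],"translation":[10,0,0],"grip":60},{"rotation":[0,0,0],"translation":[-20,2,0],"grip":60},{"rotation":[0,0,0],"translation":[-60,4,0],"grip":60},{"rotation":[0,0,0],"translation":[-105,6,0],"grip":60},{"rotation":[0,0,0],"translation":[-150,8,20],"grip":60},{"rotation":[0,0,0],"translation":[-190,10,60],"grip":60},{"rotation":[0,0,0],"translation":[-220,10,100],"grip":60},{"rotation":[0,0,0],"translation":[-220,-30,120],"grip":60},{"rotation":[0,0,0],"translation":[-220,-70,120],"grip":60},{"rotation":[0,0,0],"translation":[-220,-110,120],"grip":60},{"rotation":[0,0,0],"translation":[-220,-110,120],"grip":60}]'; python3 -c "
from h import *
tin(); print(readout.get_obs()['time'])
for n in('top','side'):
    for t in('mark','mortar','colander','pot','spatula'): print(n,t,[(round(x['confidence'],2),at_z(n,*x['uv'],.142 if t=='spatula' else 0)[:2].round(3)) for x in spotter.mark_of(n,t)[:2]])
a,_=imaging.camera('top'); b,_=imaging.camera('side')
save('final.png',np.hstack([cv2.resize(a[100:200,310:410],None,fx=4,fy=4,interpolation=2),cv2.resize(b[110:210,220:320],None,fx=4,fy=4,interpolation=2)]))
hsv=cv2.cvtColor(a,cv2.COLOR_RGB2HSV); m=((hsv[...,0]<8)|(hsv[...,0]>172))&(hsv[...,1]>170)
m[:120]=False;m[190:]=False;m[:,:330]=False;m[:,410:]=False
v,u=np.nonzero(m); P=np.array([at_z('top',x,y,.1)[:2] for x,y in zip(u,v)]); print('red',len(P),P.min(0),P.max(0),cv2.minEnclosingCircle((P*1000).astype(np.float32)))
"
```

```text
time: 22.55
ee_pos: [0.3699, -0.2759, 0.1175]
tcp_rot: [-179.9, -29.9, -3.8]
wrist_force: [-0.5, -0.3, -1.1]
opening: 0.06
grasp_force: 0.0
top lid 85 [ 0.64589748 -0.15637787  0.10155737] ((642.0194091796875, -158.51495361328125), 33.45261001586914)
side lid 15 (array([ 0.63392683, -0.16460446,  0.10037965]), array([ 0.61337766, -0.17538855,  0.09585629]), array([ 0.66014782, -0.13116674,  0.10487225]))
top 0.87 [ 0.665 -0.155]
side 0.52 [ 0.65  -0.169]
22.75
top mark []
top mortar [(0.75, array([0.662, 0.056]))]
top colander [(0.79, array([ 0.602, -0.424]))]
top pot [(0.69, array([0.651, 0.449]))]
top spatula [(0.89, array([ 0.673, -0.121])), (0.84, array([ 0.282, -0.251]))]
side mark []
side mortar [(0.76, array([0.66 , 0.059]))]
side colander [(0.77, array([ 0.599, -0.422]))]
side pot [(0.87, array([0.665, 0.45 ]))]
side spatula [(0.7, array([ 0.288, -0.139])), (0.52, array([ 0.678, -0.137]))]
red 91 [ 0.59665456 -0.21659229] [ 0.69780101 -0.12622088] ((647.6751708984375, -166.15403747558594), 51.292259216308594)
```

View pics/final.png

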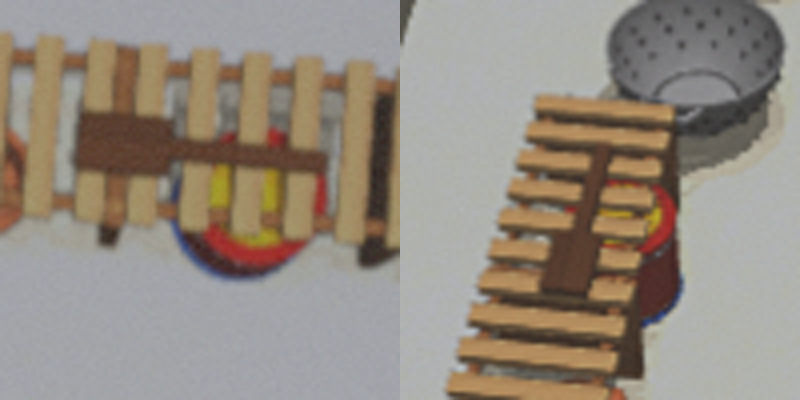

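The spatula lies flat on the slats, blade at (125,145) and handle tip at (325,160) in the top part. The tin stands in the bay at about (250,205), with a thin, even blue rim showing around its base in both views. Its lid rim fits a circle centred at (0.648, -0.166), against the mark at (0.651, -0.166). Handing in.

```bash
python3 -c "
from h import *
print(bot.job_done())"
```

```text
the job is handed in; nothing more can be done
None
```

The job is handed in at about 23 s: the spatula lies released on top of the riser, the red tin stands upright about 3 mm from the mark's centre by my camera measurement, and the mortar, pot and colander showed no clear movement; the judge's verdict was not shown.

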